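# Prop the dressing case's lid on its long stay

### The job

The lid of the metal dressing case is thrown right back. Flip the longer of the case's two stays fully up to its stop, then tip the lid forward so that it comes down and rests half open on that stay. Leave the short stay lying, and do not knock over the hand gel bottle beside the case.

Things in the scene. Friction and masses are not known exactly. Their poses are not given: they have to be found in the camera images.
- dressing_case: Aluminium case fixed to the table, open on top: 200 mm deep (x), 240 mm wide (y), 70 mm high at front and back; side walls 48 mm high, 6 mm thick. Origin: centre of its underside, on the table. x points from its front to the hinged back, y left, z up. Gauze packs lie flat in it, up to 18 mm above the table.
- long_stay (a joint): Long stay: steel bar, 130 mm, over the left side wall (case y = +112 mm); pivot at case x = -45, z = 62 mm, turning about case y. 0 = lying level, tip towards the hinge; grows as it swings up; 1.57 = upright; stop at 1.68, leaning slightly to the front, where its weight keeps it. Short of upright it falls back down. Turns freely.
- long_stay_knob (a point): Centre of the black round grip knob on the long stay, 95 mm from its pivot: a disc 20 mm in diameter, 16 mm thick along case y, pinched across that thickness; free on both sides, low wall beneath. The bar's tip (radius 6 mm) is 35 mm beyond the knob.
- short_stay (a joint): The short stay, a bar 70 mm long with a similar knob over the right side wall, not to be used: 0 = lying (as it starts), 1.68 = up. Its pivot is at case x = +5 mm, y = -112 mm, z = 62 mm.
- lid (a joint): Lid: aluminium plate 200 x 244 x 8 mm; hinge at case x = 100, z = 73 mm, about case y. 0 = shut, 1.57 = upright, stop at 1.85 leaning back, held by its weight. Soft-close hinge: let go below about 1.45 it sinks by itself in 2 to 4 s onto a raised stay, or shut if there is none. Reads about 0.67 at rest on the long stay, 0.57 on the short one.
- lid_edge (a point): Middle of the lid's free edge (its top edge while it stands open), 200 mm from the hinge, halfway through the 8 mm thickness. The back of the lid can be pushed towards the robot from behind, just below this edge, with about 1 N.
- gel_bottle: Loose light-blue pump bottle of hand gel, 64 x 73 mm, 196 mm tall, standing to the right of the case. Origin: centre of its underside; z up.
There are look-alikes about, which are no part of the job. What is shaped like the gel_bottle but green or yellow is not meant.

How it is judged:
At the end, for the whole second after the job is handed in: The long stay is up at its stop (above 1.6 rad), the lid is at rest on it (0.61 to 0.73 rad), the short stay lies down (under 0.2 rad) and the gel bottle stands upright (value of joint long_stay above 1.6 rad and value of joint lid between 0.61 and 0.73 rad and velocity of joint lid between -0.03 and 0.03 rad/s and value of joint short_stay below 0.2 rad and angle between gel_bottle's own z axis and vertical below 0.2 rad); the robot touches nothing.
It fails at once if the short stay is raised (value of joint short_stay above 0.6 rad).
It fails at once if the gel bottle is knocked over (angle between gel_bottle's own z axis and vertical above 0.6 rad).
It also fails if it takes over 51 s, if anything falls off the work surface, if the arm or the gripper's body presses on something with over 40 N, if the wrist force passes 120 N, or if a joint passes its speed limit or range.

### The arm

A 7-joint arm with a two-finger parallel gripper is mounted at the origin on the work surface; the furniture and walls round the work are solid. World frame = base frame: x ahead of the robot, y to its left, z up, the work surface at z = 0. Lengths are in m, angles in rad, forces in N, time in s.
With the tool pointing down it reaches from about 0.4 to 0.85 m from the base axis. Payload 10.4 kg.
Tool frame: the origin (TCP) lies midway between the tips of the shut fingers; the grasp point (between the pads) lies 19 mm behind it; z points along the fingers, y is the line along which they close (so a half turn about z gives the same grasp; the last joint's range is limited). The gripper opens to 87 mm and grips with 3 to 60 N. Pads are 19 mm wide; open, the fingers measure 117 mm over their backs; the gripper's body (75 mm by 190 mm) begins 51 mm behind the grasp point.
Start: joints at [1.181, 0.332, -0.065, 1.46, 0.022, 1.35, -0.088], TCP at [0.224, -0.583, 0.223] pointing down, gripper open.
Joint ranges: [-2.6, 2.6], [-0.5, 2.12], [-1.47, 1.34], [0.16, 2.42], [-1.27, 4.41], [0.06, 2.06], [-2.6, 2.6]. Speed limits (rad/s): [2.22, 2.22, 2.79, 2.79, 3.14, 3.14, 3.14].

### API

Orientations are given as a unit quaternion [x, y, z, w].
In Python, from bench import r gives the robot as it stands.
- The arm moves only by the tool arm_command, never from a script. Its argument "moves" is one flat list of numbers, 4 for each row, row after row: the shift along the tool's x, y, z in cm, then the turn about the tool's z in degrees. A call has 1 to 12 rows; each row shifts and turns the commanded pose from where the row before left it, along the tool's axes as they then stand; what a row does not reach is not made up. A row lasts 1/12 s, in which the tool goes at most 41.7 mm and 7.16 degrees, less where a joint would pass 70% of its speed; a pose out of reach is approached as far as the arm can. A call with a gripper value outside its range is refused whole. "fingers" is the opening in per cent of the stroke, from 0 (shut) to 100 (fully open), set as the call begins (left out, the last holds). The fingers move at their own pace and stop on an object; "squeeze" is the grip in N (left out, the last holds). Time passes only in rows, so rows that do not move let the fingers close. It gives the time, the measured TCP pose, the force, the opening and the grip force at its end, in the units of the state.
- r.read_state(): the state, without advancing time (a new reading comes with each control period).
- r.camera(name): name is "side" or "top"; returns the picture (420x560x3 uint8, red, green, blue); there is no depth.
- r.camera_info(name): a dict with "fx", "fy", "cx", "cy" (pixels), "origin" and "attitude" of the camera in the world. Camera axes: x right, y up, looking along -z (the intrinsics and any distortion apply to the point x, -y, -z); pixel columns grow to the right and rows downward; lengths in m; the calibration is good to about 2 mm. A picture is of the moment at which its call begins. camera_info takes no time and is no camera call.
- r.close_job(): hands the job in; it is judged then, once.
The state is a dict: "time": time; "joint_positions": joint angles; "joint_vel": joint speeds; "joint_torque": joint torques, N m; "ee_pos": TCP position; "eef_rot": TCP orientation; "ft_force": force on the tool from outside, world axes, zero at the start; "torque": the same for the moment, N m; "width": finger opening in m; "grip_force": force on a finger pad.
Only numpy, scipy, OpenCV 4.12 (cv2) and the standard library are available. Lean on these libraries where they do the work, as an engineer would, in place of code of your own. Each camera call takes 0.05 s, during which the arm holds its last target. There are 200 camera calls.

## Working session

There is one attempt and no reset: what is moved stays moved. The work goes in short steps, Python scripts to look and compute and a tool call to move; the robot and the scene stay as the last step left them, time stands still between calls to the robot, and variables do not carry over. Pictures are saved under pics/ and viewed, at most 10 in all, crops included, and the job is handed in when it is done.

Besides the shell and the picture viewer there is one more tool, called after "Request:" as name(argument=value, ...) on one line, values as JSON. arm_command: Moves the arm, as the interface text tells. Its arguments: {"type":"object","properties":{"moves":{"type":"array"},"fingers":{"type":"number"},"squeeze":{"type":"number"}},"required":["moves"]}

```bash
mkdir -p pics; ls; python3 - <<'E'
from bench import r
import cv2
for n in("side","top"):
    cv2.imwrite(f"pics/{n}0.png",r.camera(n)[:,:,::-1]); print(r.camera_info(n))
s=r.read_state(); print(s["time"],s["ee_pos"],s["eef_rot"],s["width"])
E
```

```text
pics
{'fx': 408.0648662570864, 'fy': 408.0648662570864, 'cx': 278.39374706205615, 'cy': 208.9459489056544, 'origin': array([ 0.91638013, -0.68561447,  0.78380405]), 'attitude': array([0.37874014, 0.13352883, 0.30645606, 0.86302413])}
{'fx': 528.6568800902892, 'fy': 528.6568800902892, 'cx': 287.7255335478442, 'cy': 211.61196344094589, 'origin': array([ 0.24613038, -0.09209204,  1.2795571 ]), 'attitude': array([ 0.05845238, -0.0434897 , -0.69909082,  0.71131146])}
0.1 [ 0.22402828 -0.58309127  0.22182479] [ 9.83224142e-01  1.82400293e-01 -1.41564481e-04 -6.32959391e-04] 0.08689993285608301
```

View pics/side0.png

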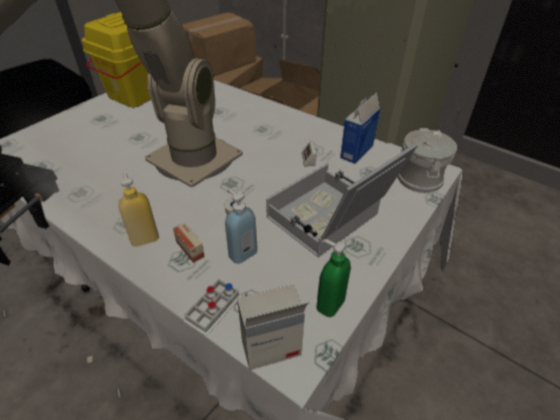

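View pics/top0.png

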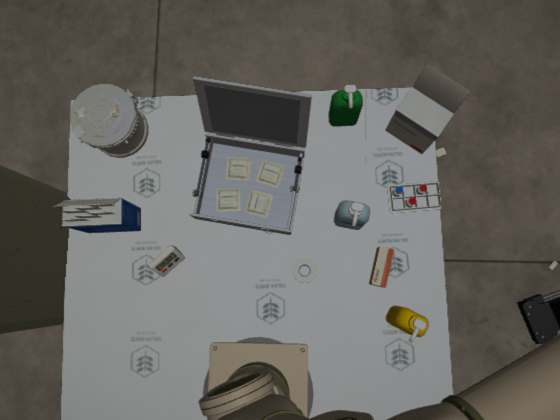

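```bash
python3 - <<'E'
import cv2,numpy as np
t=cv2.imread("pics/top0.png");s=cv2.imread("pics/side0.png")
c=cv2.resize(t[70:240,185:315],None,fx=3.5,fy=3.5,interpolation=cv2.INTER_CUBIC)[:595]
d=cv2.resize(s[140:260,255:420],None,fx=2.05,fy=2.05,interpolation=cv2.INTER_CUBIC)
o=np.zeros((595,c.shape[1]+d.shape[1],3),np.uint8);o[:c.shape[0],:c.shape[1]]=c;o[:d.shape[0],c.shape[1]:]=d
print(o.shape,c.shape);cv2.imwrite("pics/c1.png",o)
E
```

```text
(595, 793, 3) (595, 455, 3)
```

View pics/c1.png

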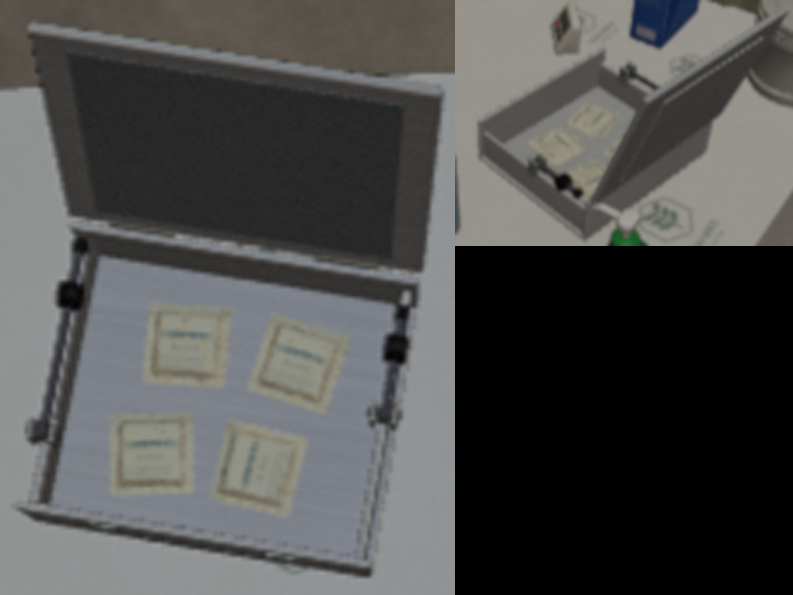

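```bash
cat > h.py <<'E'
import numpy as np
from bench import r
from scipy.spatial.transform import Rotation as R
def proj(n,P):
    i=r.camera_info(n); p=R.from_quat(i["attitude"]).inv().apply(np.atleast_2d(P)-i["origin"])
    return np.c_[i["cx"]+i["fx"]*p[:,0]/-p[:,2], i["cy"]-i["fy"]*p[:,1]/-p[:,2]]
def case(p,q):  # case(mm)->world
    c,s=np.cos(p[2]),np.sin(p[2]); q=np.atleast_2d(q)/1000
    return np.c_[p[0]+c*q[:,0]-s*q[:,1],p[1]+s*q[:,0]+c*q[:,1],q[:,2]]
E
python3 - <<'E'
from h import *
from scipy.optimize import least_squares
top=[([50,112,62],205,154.3),([-45,112,62],195.9,192.9),([5,-112,62],294.4,188.6),([-100,120,70],191.3,215.1),([-100,-120,70],290.1,233.4),([155,122,265],194.1,78),([155,-122,265],310.7,95.7)]
side=[([50,112,62],339.9,174.6),([-100,-120,70],267.2,199.5),([-100,120,70],327.2,165.4)]
def res(p):
    return np.concatenate([(proj(n,case(p,[a[0] for a in L]))-np.array([a[1:] for a in L])).ravel() for n,L in(("top",top),("side",side))])
f=least_squares(res,[.5,.1,0],loss="soft_l1",f_scale=2)
print(f.x,res(f.x).reshape(-1,2).round(1).tolist())
for k,q in dict(knob=[50,112,62],piv=[-45,112,62],tip=[85,112,62],edge=[155,0,265],edgeback=[163,0,262],rest=[-57,0,197]).items(): print(k,case(f.x,q).round(3))
# bottle base ray: gel pixel, top
i=r.camera_info("top")
def ray(n,u,v,z):
    i=r.camera_info(n); d=R.from_quat(i["attitude"]).apply([(u-i["cx"])/i["fx"],-(v-i["cy"])/i["fy"],-1]); return i["origin"]+d*(z-i["origin"][2])/d[2]
print(ray("side",242,258,0),ray("top",357,210,.196))
E
```

```text
[ 0.49112516  0.03117398 -0.14937675] [[-0.1, -0.0], [1.4, 0.2], [0.5, -0.8], [-2.6, -0.1], [0.6, -1.4], [-1.8, 0.3], [0.9, 1.1], [24.4, 14.9], [-2.3, -1.4], [-0.9, -3.3]]
knob [[0.557 0.134 0.062]]
piv [[0.463 0.149 0.062]]
tip [[0.592 0.129 0.062]]
edge [[0.644 0.008 0.265]]
edgeback [[0.652 0.007 0.262]]
rest [[0.435 0.04  0.197]]
[ 0.42479057 -0.22256904  0.        ] [ 0.4090354  -0.21076143  0.196     ]
```

Choice: the left stay (top view: knob at (205,154), pivot at (196,193)) is the long one. The right one, with its knob at (298,170), is the short stay to leave alone. The hand gel bottle is the light-blue one at (352,213); green (346,108) and yellow (407,320) are look-alikes. The path goes over the bottle, so I rise first.

Request:
arm_command(moves=[0,0,-4,6,0,0,-4,6,0,0,-2,6,0,0,0,6,0,0,0,5.6,0,-2,0,0,1,-3.5,0,0,1,-3.5,0,0,1,-3.5,0,0,1,-3.5,0,0,1,-3.5,0,0,1,-3.5,0,0], fingers=50)

```text
time: 1.1
ee_pos: [0.3181, -0.3631, 0.3223]
eef_rot: [0.997, -0.075, -0.0, 0.0]
ft_force: [0.8, -0.5, -0.3]
width: 0.0436
grip_force: 0.0
```

Request:
arm_command(moves=[1,-3.5,0,0,1,-3.5,0,0,1,-3.5,0,0,1,-3.5,0,0,1,-3.5,0,0,1,-3.5,0,0,1,-3.5,0,0,1,-3.5,0,0,1,-3.5,0,0,1,-3.5,0,0,1,-3.5,0,0,1,-3.5,0,0])

```text
time: 2.1
ee_pos: [0.4994, 0.0341, 0.3225]
eef_rot: [0.997, -0.075, 0.0, 0.0]
ft_force: [0.3, -0.9, -0.8]
width: 0.0433
grip_force: 0.0
```

```bash
cat >> h.py <<'E'
C=[0.4911,0.0312,-0.1494]
def go(q):
    "cm shift in tool axes to put the TCP at case point q (mm)"
    s=r.read_state(); T=R.from_quat(s["eef_rot"]); M=T.as_matrix()
    print("t",round(s["time"],2),"tcp",s["ee_pos"].round(4),"w",round(s["width"],4),"F",s["ft_force"].round(1),"yaw",round(np.arctan2(M[1,0],M[0,0]),3),"z",M[:,2].round(3))
    print("shift cm",(T.inv().apply(case(C,q)[0]-s["ee_pos"])*100).round(2))
E
python3 -c "
from h import *; go([50,112,52])"
```

```text
t 2.1 tcp [0.4994 0.0341 0.3225] w 0.0433 F [ 0.3 -0.9 -0.8] yaw -0.15 z [ 0. -0. -1.]
shift cm [  4.21 -10.8   27.05]
```

Request:
arm_command(moves=[1.4,-3.6,0,0,1.4,-3.6,0,0,1.4,-3.6,0,0,0,0,4,0,0,0,4,0,0,0,4,0,0,0,4,0,0,0,3,0,0,0,0,0,0,0,0,0])

```text
time: 2.93
ee_pos: [0.556, 0.1328, 0.1319]
eef_rot: [0.997, -0.075, -0.001, 0.0]
ft_force: [0.1, 0.1, 1.2]
width: 0.0435
grip_force: 0.0
```

```bash
python3 - <<'E'
from h import *; import cv2
go([50,112,52])
t=r.camera("top")[:,:,::-1]; s=r.camera("side")[:,:,::-1]
print(proj("top",case(C,[[50,112,62],[85,112,62]])).round(1),proj("side",case(C,[[50,112,62],[85,112,62]])).round(1))
a=cv2.resize(t[110:260,150:310],None,fx=2.5,fy=2.5,interpolation=2);b=cv2.resize(s[100:250,260:420],None,fx=2.5,fy=2.5,interpolation=2)
cv2.imwrite("pics/c2.png",np.hstack([a,b]))
E
```

```text
t 2.93 tcp [0.556  0.1328 0.1319] w 0.0435 F [0.1 0.1 1.2] yaw -0.15 z [-0.003 -0.    -1.   ]
shift cm [ 0.11 -0.19  7.99]
[[204.9 154.3]
 [207.7 140.1]] [[364.3 189.5]
 [374.5 195.7]]
```

View pics/c2.png

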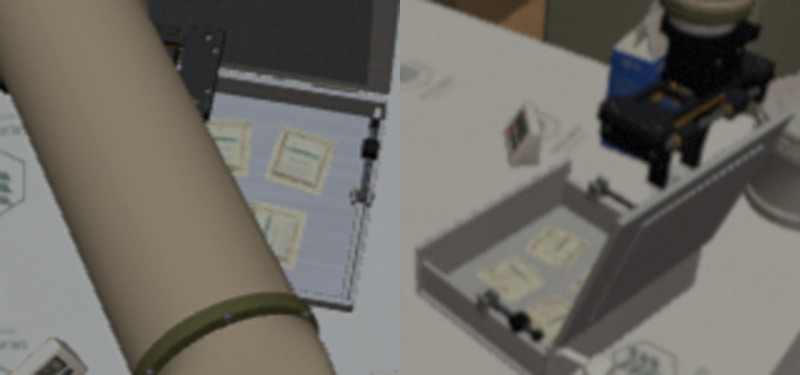

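The top view is blocked by the arm. The side view shows the fingers, at about (665,165) in the crop, above the stay behind the lid, and the knob itself is hidden. The fit to the knob was within 0.2 px, so I descend and close.

Request:
arm_command(moves=[0.1,-0.2,3,0,0,0,2,0,0,0,2,0,0,0,0.6,0,0,0,0.4,0,0,0,0,0,0,0,0,0])

```text
time: 3.62
ee_pos: [0.5592, 0.1351, 0.0543]
eef_rot: [0.997, -0.075, 0.001, -0.0]
ft_force: [-0.1, 0.5, -0.0]
width: 0.0437
grip_force: 0.0
```

Request:
arm_command(moves=[0,0,0,0,0,0,0,0,0,0,0,0,0,0,0,0,0,0,0,0,0,0,0,0,0,0,0,0,0,0,0,0], fingers=0, squeeze=6)

```text
time: 4.28
ee_pos: [0.5583, 0.1356, 0.0527]
eef_rot: [0.997, -0.075, 0.0, -0.001]
ft_force: [0.4, 4.4, 0.3]
width: 0.0157
grip_force: 6.0
```

```bash
python3 - <<'E'
from h import *
go([50,112,52])
a=np.linspace(0,1.66,13); x=95*np.cos(a)/10; z=95*np.sin(a)/10
print(np.c_[a[1:],np.diff(x),-np.diff(z)].round(2))
E
```

```text
t 4.28 tcp [0.5583 0.1356 0.0527] w 0.0157 F [0.4 4.4 0.3] yaw -0.149 z [ 0.001  0.001 -1.   ]
shift cm [-0.09  0.12  0.07]
[[ 0.14 -0.09 -1.31]
 [ 0.28 -0.27 -1.28]
 [ 0.42 -0.45 -1.24]
 [ 0.55 -0.61 -1.16]
 [ 0.69 -0.77 -1.07]
 [ 0.83 -0.91 -0.95]
 [ 0.97 -1.03 -0.82]
 [ 1.11 -1.13 -0.67]
 [ 1.25 -1.21 -0.51]
 [ 1.38 -1.27 -0.33]
 [ 1.52 -1.3  -0.15]
 [ 1.66 -1.31  0.03]]
```

Held at 15.7 mm, which matches the knob's 16 mm thickness. Next I swing it along the arc.

Request:
arm_command(moves=[-0.09,0,-1.31,0,-0.27,0,-1.28,0,-0.45,0,-1.24,0,-0.61,0,-1.16,0,-0.77,0,-1.07,0,-0.91,0,-0.95,0])

```text
time: 4.78
ee_pos: [0.5276, 0.1403, 0.1238]
eef_rot: [0.997, -0.075, 0.001, -0.001]
ft_force: [1.3, 5.7, -0.8]
width: 0.0157
grip_force: 6.0
```

Request:
arm_command(moves=[-1.03,0,-0.82,0,-1.13,0,-0.67,0,-1.21,0,-0.51,0,-1.27,0,-0.33,0,-1.3,0,-0.15,0,-1.31,0,0.03,0,0,0,0,0,0,0,0,0])

```text
time: 5.45
ee_pos: [0.4556, 0.1513, 0.1482]
eef_rot: [0.997, -0.074, 0.001, -0.0]
ft_force: [0.3, 5.7, 4.2]
width: 0.0159
grip_force: 6.0
```

```bash
python3 - <<'E'
from h import *; import cv2
go([-55,112,146])
s=r.camera("side")[:,:,::-1]
cv2.imwrite("pics/c3.png",cv2.resize(s[90:260,230:430],None,fx=3,fy=3,interpolation=2))
E
```

```text
t 5.45 tcp [0.4556 0.1513 0.1482] w 0.0159 F [0.3 5.7 4.2] yaw -0.149 z [ 0.002  0.001 -1.   ]
shift cm [-0.21  0.15  0.22]
```

View pics/c3.png

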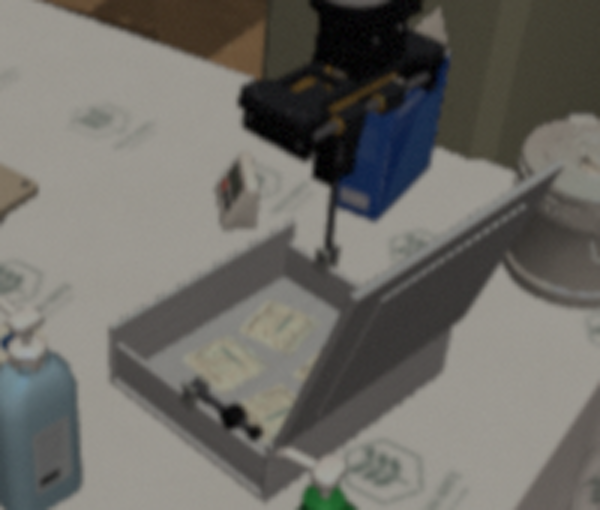

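The stay is upright in the fingers (bar from (330,255) up to (333,165) in the crop), and the short stay is still lying at (230,410). I nudge it to the stop, open and rise.

Request:
arm_command(moves=[-0.3,0,0,0,-0.2,0,0.1,0,0,0,0,0,0,0,0,0])

```text
time: 5.83
ee_pos: [0.4513, 0.152, 0.1473]
eef_rot: [0.997, -0.075, 0.001, -0.001]
ft_force: [0.8, 4.5, 5.8]
width: 0.0159
grip_force: 6.0
```

Request:
arm_command(moves=[0,0,0,0,0,0,0,0,0,0,0,0,0,0,0,0,0,0,0,0,0,0,0,0,0,0,-1,0,0,0,-2,0,0,0,-4,0,0,0,-4,0,0,0,-4,0], fingers=50)

```text
time: 6.75
ee_pos: [0.4502, 0.1511, 0.2986]
eef_rot: [0.997, -0.075, 0.0, 0.0]
ft_force: [1.8, -0.9, -0.2]
width: 0.0437
grip_force: 0.0
```

Request:
arm_command(moves=[0,0,-4,0,0,0,-1,0,0,2,0,0,1,3,0,0,3,2,0,0,3,2,0,0,3,2,0,0,3,1,0,0,0,0,0,0], fingers=0)

```text
time: 7.5
ee_pos: [0.5645, 0.0076, 0.3441]
eef_rot: [0.997, -0.078, -0.001, -0.0]
ft_force: [-0.5, 0.8, -0.4]
width: 0.0014
grip_force: 0.0
```

```bash
python3 - <<'E'
from h import *; import cv2
go([185,0,340])
s=r.camera("side")[:,:,::-1];t=r.camera("top")[:,:,::-1]
a=cv2.resize(s[90:260,270:430],None,fx=2.5,fy=2.5,interpolation=2);b=cv2.resize(t[60:230,170:330],None,fx=2.5,fy=2.5,interpolation=2)
cv2.imwrite("pics/c4.png",np.hstack([a,b]))
E
```

```text
t 7.5 tcp [0.5645 0.0076 0.3441] w 0.0014 F [-0.5  0.8 -0.4] yaw -0.157 z [-0.003  0.    -1.   ]
shift cm [10.88 -1.32  0.38]
```

View pics/c4.png

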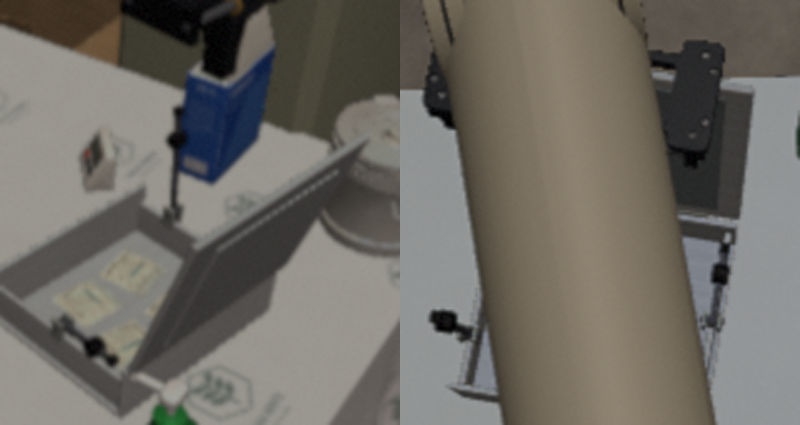

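The long stay stands on its own at its stop (left crop (177,110)–(172,215)) and the short one is lying. Next I go behind the lid.

Request:
arm_command(moves=[3,-0.4,0,0,3,-0.4,0,0,3,-0.4,0,0,3,0,0,0,0.5,0,0,0,0,0,0,0,0,0,0,0,0,0,3,0,0,0,3,0,0,0,3,0,0,0,1.8,0,0,0,0,0])

```text
time: 8.6
ee_pos: [0.684, 0.0059, 0.2352]
eef_rot: [0.997, -0.075, -0.002, 0.001]
ft_force: [-0.5, 0.1, 0.1]
width: 0.0006
grip_force: 0.0
```

```bash
python3 - <<'E'
from h import *
go([165,0,235])
E
```

```text
t 8.6 tcp [0.684  0.0059 0.2352] w 0.0006 F [-0.5  0.1  0.1] yaw -0.149 z [-0.005 -0.001 -1.   ]
shift cm [-2.95  0.37  0.04]
```

Request:
arm_command(moves=[-0.6,0,0,0,-0.6,0,0,0,-0.6,0,0,0,-0.6,0,0,0,-0.6,0,0,0,-0.6,0,0,0,-0.6,0,0,0,-0.6,0,0,0,-0.6,0,0,0,-0.6,0,0,0,-0.6,0,0,0,-0.6,0,0,0])

```text
time: 9.6
ee_pos: [0.615, 0.0169, 0.238]
eef_rot: [0.997, -0.075, -0.0, 0.0]
ft_force: [0.0, 0.2, 1.1]
width: 0.0007
grip_force: 0.6
```

Request:
arm_command(moves=[-0.6,0,0,0,-0.6,0,0,0,-0.6,0,0,0,-0.6,0,0,0,-0.6,0,0,0,-0.6,0,0,0,-0.6,0,0,0,-0.5,0,0,0,0,0,0,0,0,0,0,0])

```text
time: 10.43
ee_pos: [0.5689, 0.0238, 0.2383]
eef_rot: [0.997, -0.075, -0.0, 0.0]
ft_force: [0.3, -0.7, 0.2]
width: 0.0007
grip_force: 0.0
```

```bash
python3 - <<'E'
from h import *; import cv2
go([78,0,235])
s=r.camera("side")[:,:,::-1]
cv2.imwrite("pics/c5.png",cv2.resize(s[80:260,230:450],None,fx=3,fy=3,interpolation=2))
E
```

```text
t 10.43 tcp [0.5689 0.0238 0.2383] w 0.0007 F [ 0.3 -0.7  0.2] yaw -0.15 z [-0. -0. -1.]
shift cm [-0.    0.43  0.33]
```

View pics/c5.png

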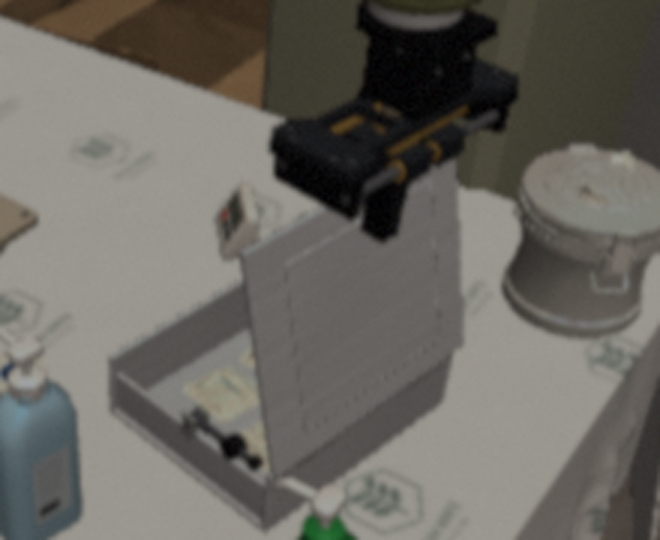

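The lid is tipped forward ((245,255)–(270,470) in the crop). I push 2 cm more, then withdraw upward and let it sink.

Request:
arm_command(moves=[-0.7,0,0,0,-0.7,0,0,0,-0.6,0,0,0,0.5,0,0,0,1,0,-1,0,1,0,-3,0,0,0,-4,0,0,0,-4,0,0,0,0,0,0,0,0,0])

```text
time: 11.32
ee_pos: [0.5752, 0.0235, 0.3605]
eef_rot: [0.997, -0.075, 0.002, -0.0]
ft_force: [-0.3, -0.8, -1.0]
width: 0.0007
grip_force: 0.0
```

Request:
arm_command(moves=[0,0,0,0,0,0,0,0,0,0,0,0,0,0,0,0,0,0,0,0,0,0,0,0,0,0,0,0,0,0,0,0,0,0,0,0,0,0,0,0,0,0,0,0,0,0,0,0])

```text
time: 12.32
ee_pos: [0.5741, 0.0231, 0.3582]
eef_rot: [0.997, -0.075, 0.0, 0.0]
ft_force: [-0.3, 0.1, 0.4]
width: 0.0006
grip_force: 0.0
```

Request:
arm_command(moves=[0,0,0,0,0,0,0,0,0,0,0,0,0,0,0,0,0,0,0,0,0,0,0,0,0,0,0,0,0,0,0,0,0,0,0,0,0,0,0,0,0,0,0,0,0,0,0,0])

```text
time: 13.32
ee_pos: [0.5741, 0.0231, 0.3581]
eef_rot: [0.997, -0.075, -0.0, 0.0]
ft_force: [-0.4, 0.4, 0.9]
width: 0.0006
grip_force: 0.0
```

Request:
arm_command(moves=[0,0,0,0,0,0,0,0,0,0,0,0,0,0,0,0,0,0,0,0,0,0,0,0,0,0,0,0,0,0,0,0,0,0,0,0,0,0,0,0,0,0,0,0,0,0,0,0])

```text
time: 14.32
ee_pos: [0.5741, 0.0231, 0.3582]
eef_rot: [0.997, -0.075, 0.0, 0.0]
ft_force: [-0.7, 0.4, 0.4]
width: 0.0002
grip_force: 0.0
```

Request:
arm_command(moves=[0,0,0,0,0,0,0,0,0,0,0,0,0,0,0,0,0,0,0,0,0,0,0,0,0,0,0,0,0,0,0,0,0,0,0,0,0,0,0,0,0,0,0,0,0,0,0,0])

```text
time: 15.32
ee_pos: [0.5741, 0.0231, 0.3582]
eef_rot: [0.997, -0.075, 0.0, 0.0]
ft_force: [-0.1, -0.5, -1.0]
width: 0.0006
grip_force: 0.0
```

```bash
python3 - <<'E'
from h import *; import cv2
go([78,0,235])
s=r.camera("side")[:,:,::-1]
for th in(.57,.67): print(th,proj("side",case(C,[[100-200*np.cos(th),y,73+200*np.sin(th)] for y in(-122,122)])).round(1).tolist())
cv2.imwrite("pics/c6.png",cv2.resize(s[80:260,230:450],None,fx=3,fy=3,interpolation=2))
E
```

```text
t 15.32 tcp [0.5741 0.0231 0.3582] w 0.0006 F [-0.1 -0.5 -1. ] yaw -0.15 z [ 0. -0. -1.]
shift cm [-0.53  0.43 12.32]
0.57 [[271.9, 170.4], [338.7, 133.8]]
0.67 [[275.1, 167.1], [342.6, 130.3]]
```

View pics/c6.png

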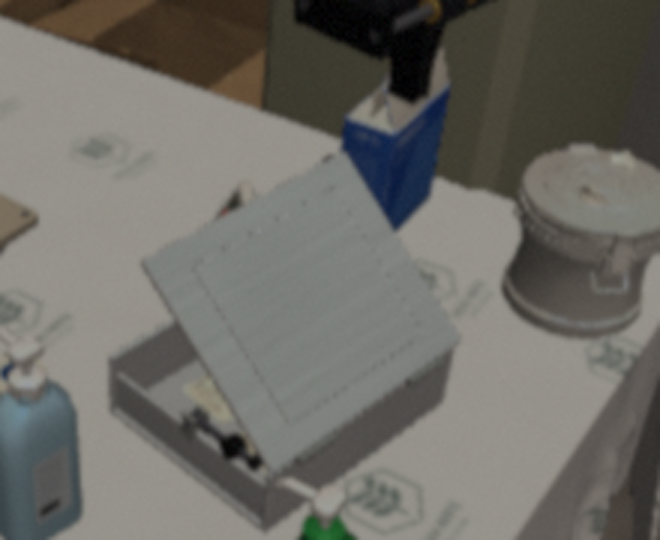

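The lid's corners are at pixels (278,168) and (343,131), which matches 0.67 rad. The short stay is lying and the bottle is standing.

```bash
python3 -c "
from bench import r; print(r.close_job())"
```

```text
the job is handed in; nothing more can be done
None
```

The job is handed in, with no verdict shown: the long stay is up at its stop with the lid resting half open on it (about 0.67 rad by the last picture), the short stay lying, the gel bottle upright and the arm clear, at about 15 s of the 51 s allowed.

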